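# Draw a sleeve from the spring-return feeder and lay it in the V-block

### The job

Draw one tube sleeve from the feeder: push its slide all the way in to the stop with a single stroke, without forcing it, then let go so that it snaps back by itself and the outlet flap shuts behind the sleeve. Take that sleeve from the catch tray and lay it gently in the V-block, along the groove and about centred in its length, ready for centre punching. The other sleeves stay in the magazine, and the hammer, punch and marker lying by the V-block stay where they are.

Things in the scene. Friction and masses are not known exactly. Their poses are not given: they have to be found in the camera images.
- feeder: grey sheet-metal magazine feeder, 213 mm long, bolted to the bench, fixed. Origin on the bench under the middle of its magazine tower; own +x runs from the push side to the outlet side, z up. Tower: x -20 to +24 mm, 72 mm wide in y, 134 mm high, viewing slots in its sides; bed 30 mm high. The flap hangs at x +26 mm; a ramp leads down to the catch tray.
- mouth_rim (a point): middle of the rim of the tower's loading mouth (own x -47 mm, 140 mm high). The mouth slopes up and out from the rear wall (x -20, 112 mm high) to this rim, over the slide, 72 mm wide: a finger can push the slide right in only with the tool leaning back to the push side, at least 20 and best 30 to 45 degrees from vertical.
- tray_rest (a point): where a delivered sleeve's centre comes to rest, lying along the feeder's y against the end lip (own x +111 mm, about 20 mm high). Tray inside: x +57 to +126 mm, 142 mm wide, floor 4 to 7 mm high; side walls 13 mm high, end lip 17 mm high with a 40 mm gap in its middle.
- feed_slide: the feeder's steel slide with the upright push plate at its rear end. Origin and axes coincide with the feeder's while it is home; pushed along the feeder's +x it moves 40 mm to its stop. A spring drives it home with 6 N at home, 11 N at the stop; let go, it snaps back in 0.2 s. Only the full stroke carries the sleeve clear of the flap.
- push_face (a point): middle of the rear face of the push plate (own x -68 mm), 52 mm above the bench. The plate is 6 mm thick, 50 mm wide and stands from 32 to 70 mm above the bench.
- outlet_flap (a joint): opening of the small steel flap over the outlet, rad: 0 shut, up to 1.5 open. Hinged at its top, sprung shut with 0.013 N m when shut, 0.025 N m when open; a sleeve pushed by the slide opens it.
- sleeve_1: stainless tube sleeve, 30 mm outside diameter, 60 mm long, 85 g; origin at its centre, own y along the tube. At the start the lowest in the magazine, lying across it on the bed; it is the one that a stroke delivers.
- sleeve_2: second, equal sleeve, on top of sleeve_1 in the magazine; drops onto the bed when the slide has come back
- sleeve_3: third, equal sleeve, on top of sleeve_2 in the magazine
- v_block: dark steel V-block, fixed, 50 mm wide (own x), 40 mm long (own y), 40 mm high; origin in the middle of its underside. The 90 degree groove runs along own y through the middle of the top, 26 mm wide at the top and 13 mm deep. A sleeve lying in it has its centre 48 mm above the bench, 8 mm above the block's top, and sticks out 10 mm at each end when centred.
- hammer: chipping hammer, 183 mm long, lying flat behind the V-block; a bystander
- punch: centre punch, 105 mm long, 11 mm thick, lying in front of the V-block; a bystander
- marker: paint marker, 136 mm long, 15 mm thick, lying in front of the punch; a bystander

How it is judged:
On the way, in this order (a step that is already met when the one before it is completed fails the run):
1. the slide is pushed in to its stop (x of feed_slide in the frame of feeder above 0.037 m).
2. let go, the slide snaps back by itself (faster than 0.1 m/s, the robot not touching it) (linear speed of feed_slide above 0.1 m/s and contact force between anything else and feed_slide below 0.5 N).
3. the slide is home, the flap shut, and the sleeve lies in the catch tray (x of feed_slide in the frame of feeder below 0.003 m and linear speed of feed_slide below 0.03 m/s and value of joint outlet_flap below 0.06 rad and x of sleeve_1 in the frame of feeder above 0.07 m), for 0.2 s.
At the end, for the whole second after the job is handed in: The sleeve lies at rest in the V-groove: along it within 7 degrees, within 12 mm of centred lengthwise, seated (centre 43 to 52 mm high, within 5 mm of the groove's middle). Slide home within 3 mm, flap shut, the second sleeve dropped to the magazine's bed, the third still in the magazine (x of sleeve_1 in the frame of v_block between -0.005 and 0.005 m and y of sleeve_1 in the frame of v_block between -0.012 and 0.012 m and z of sleeve_1 in the frame of v_block between 0.043 and 0.052 m and angle between the y axis of sleeve_1 and the y axis of v_block, either way round below 0.12 rad and linear speed of sleeve_1 below 0.02 m/s and x of feed_slide in the frame of feeder below 0.003 m and value of joint outlet_flap below 0.06 rad and x of each of sleeve_2, sleeve_3 in the frame of feeder below 0.012 m and z of sleeve_2 in the frame of feeder below 0.05 m); the robot touches nothing.
It fails at once if the slide is forced: more than 60 N on the push plate (contact force between the fingers and feed_slide above 60 N).
It fails at once if a second sleeve leaves the magazine (x of any of sleeve_2, sleeve_3 in the frame of feeder above 0.025 m).
It fails at once if the sleeve is dropped into the V-block (faster than 0.45 m/s close above it) (horizontal distance between sleeve_1 and v_block below 0.03 m and z of sleeve_1 in the frame of v_block below 0.07 m and linear speed of sleeve_1 above 0.45 m/s).
It fails at once if the hammer, punch or marker is shifted by more than 40 mm (distance of any of hammer, punch, marker from where it was at the start of the episode above 0.04 m).
It also fails if it takes over 54 s, if anything falls off the work surface, if the arm or the gripper's body presses on something with over 40 N, if the wrist force passes 120 N, or if a joint passes its speed limit or range.

### The arm

A 6-joint arm with a two-finger parallel gripper is mounted at the origin on a cart in front of the work surface, level with it; the furniture and walls round the work are solid. World frame = base frame: x ahead of the robot, y to its left, z up, the work surface at z = 0. Lengths are in m, angles in rad, forces in N, time in s.
With the tool pointing down it reaches from about 0.375 to 0.925 m from the base axis. Payload 5.7 kg.
Tool frame: the origin (TCP) lies midway between the tips of the shut fingers; the grasp point (between the pads) lies 19 mm behind it; z points along the fingers, x is the direction in which the jaws open and shut, and the axes are right-handed (so a half turn about z gives the same grasp; the last joint's range is limited). The gripper opens to 88 mm and grips with 3 to 60 N. Pads are 20 mm wide; open, the fingers measure 115 mm over their backs; the gripper's body (75 mm by 178 mm) begins 61 mm behind the grasp point.
Start: joints at [-0.115, 0.359, 1.51, -0, 1.272, -0.115], TCP at [0.6, -0, 0.223] pointing down, gripper open.
Joint ranges: [-2.97, 2.97], [-1.01, 2.36], [0.21, 2.38], [-0.96, 4.11], [0.2, 2.71], [-2.98, 2.98]. Speed limits (rad/s): [2.39, 2.39, 3.14, 3.14, 3.14, 3.14].

### API

Orientations are given as a unit quaternion [x, y, z, w].
In Python, from bench import move_ptp, servo_line, goto_joints, move_gripper, sleep, inverse_kinematics, capture, PlanningError, close_job, spot_in, silhouettes, current_clock, current_joint_pos, current_qvel, current_joint_torque, current_position, current_orientation, current_force, current_torque, current_finger_gap gives the robot as it stands. Calls block until the motion is done:
- move_ptp(position, orientation): joint-space move of the TCP to a pose.
- servo_line(position, orientation=None, rate=0.15, contact_N=None): straight line of the TCP; orientation=None keeps the orientation; rate is the mean speed in m/s. With contact_N (N) it stops when the force on the tool has changed by that much, and returns True; else False.
- goto_joints(angles): joint-space move.
- move_gripper(opening): finger opening in m; the grip force is fixed at half the most; returns when the fingers have stopped.
- sleep(seconds).
- inverse_kinematics(position, orientation): joint angles nearest the present ones, or None.
- capture(name): name is "scene" or "side" or "wrist"; returns a dict with "image" (384x512x3 uint8, blue, green, red), "range_z" (384x512 float32, m along the optical axis (not along the pixel's ray), 0 where there is no reading), "intrinsics" (3x3 intrinsics, pixels), "R" (3x3) and "t" (3): a world point X has camera coordinates R X + t. Camera axes: x right, y down, z forward; pixel columns grow to the right and rows downward; lengths in m; the calibration is good to about 2 mm. The wrist camera is an equidistant fisheye: a pixel r from the principal point sees the ray r / f radians off the axis. A picture is of the moment at which its call begins.
A pose or a line that the arm cannot do raises PlanningError and nothing moves.
- close_job(): hands the job in, once; it reports no verdict.
Trained networks look in the newest picture that a camera, given by its name, has taken for a name from the list of things; names that differ only in an ending like _2 or _b are one class to them, and where a whole thing is asked for, a point or a joint stands for the part that bears it (a point fixed in the world has none). Each returns a list of dicts, best first, with "conf" (0 to 1); they miss things now and then, are a little off and sometimes report something else, mostly with a low value. They report only what shows in the picture. A call takes as long as a camera call.
- spot_in(camera, query): "xy" ([column, row] in pixels, amid what is visible of it).
- silhouettes(camera, query): "region" (384x512 bool, what is visible of it) and "xy" ([column, row] in pixels, amid what is visible of it).
Readings, each from a call of its own:
- current_clock(): time.
- current_joint_pos(): joint angles.
- current_qvel(): joint speeds.
- current_joint_torque(): joint torques, N m.
- current_position(): TCP position.
- current_orientation(): TCP orientation.
- current_force(): force on the tool from outside, world axes, zero at the start.
- current_torque(): the same for the moment, N m.
- current_finger_gap(): finger opening in m.
Only numpy, scipy, OpenCV 4.12 (cv2) and the standard library are available. Lean on these libraries where they do the work, as an engineer would, in place of code of your own. Each camera call takes 0.05 s, during which the arm holds its last target.

## Working session

There is one attempt and no reset: what is moved stays moved. The work goes in short steps, each a Python script; the robot and the scene stay as the last script left them, time stands still between calls to the robot, and variables do not carry over. Pictures are saved under pics/ and viewed, and the job is handed in when it is done.

```bash
mkdir -p pics; ls; cat > h.py <<'E'
from bench import *
import numpy as np, cv2, json
def snap(cam,name):
    c=capture(cam); cv2.imwrite(f'pics/{name}.png',c['image']); return c
def cloud(c):
    z=c['range_z']; K=c['intrinsics']; v,u=np.mgrid[0:z.shape[0],0:z.shape[1]]
    P=np.stack([(u-K[0,2])/K[0,0]*z,(v-K[1,2])/K[1,1]*z,z],-1)
    W=(P-c['t'])@c['R']; W[z<=0]=np.nan
    return W
E
python3 - <<'E'
from h import *
print(current_clock())
for cam in ['scene','side']:
    c=snap(cam,cam+'0'); np.savez(cam+'0.npz',**c)
    print(cam,c['intrinsics'].tolist(),(-c['R'].T@c['t']).round(3),c['R'].round(3).tolist())
    for q in ['feeder','feed_slide','v_block','sleeve_1','hammer','punch','marker','mouth_rim','push_face','tray_rest']:
        print(q,[(round(d['conf'],2),np.round(d['xy']).tolist()) for d in spot_in(cam,q)][:3])
print(current_clock())
E
```

```text
pics
0.0
scene [[349.71760272904424, 0.0, 250.4448013714753], [0.0, 349.71760272904424, 188.96092658980996], [0.0, 0.0, 1.0]] [0.236 0.612 0.524] [[-0.898, -0.439, 0.003], [-0.213, 0.43, -0.878], [0.384, -0.789, -0.48]]
feeder [(0.62, [286.0, 190.0])]
feed_slide [(0.85, [279.0, 195.0])]
v_block [(0.71, [202.0, 268.0]), (0.58, [138.0, 265.0])]
sleeve_1 []
hammer [(0.58, [141.0, 261.0])]
punch [(0.45, [241.0, 295.0])]
marker [(0.97, [255.0, 300.0])]
mouth_rim [(0.79, [289.0, 189.0])]
push_face [(0.79, [280.0, 194.0])]
tray_rest [(0.75, [288.0, 190.0])]
side [[481.91032725734493, 0.0, 254.39023894413597], [0.0, 481.91032725734493, 193.37440231971354], [0.0, 0.0, 1.0]] [ 0.403 -1.102  0.747] [[0.99, -0.144, -0.014], [-0.086, -0.514, -0.854], [0.115, 0.846, -0.521]]
feeder [(0.93, [255.0, 271.0])]
feed_slide []
v_block [(0.77, [253.0, 179.0])]
sleeve_1 []
hammer [(0.94, [293.0, 170.0])]
punch [(0.37, [224.0, 190.0])]
marker []
mouth_rim [(0.72, [256.0, 270.0])]
push_face []
tray_rest [(0.76, [260.0, 270.0])]
1.1
```

View pics/scene0.png

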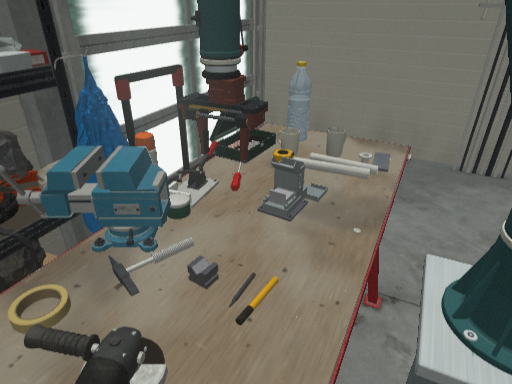

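View pics/side0.png

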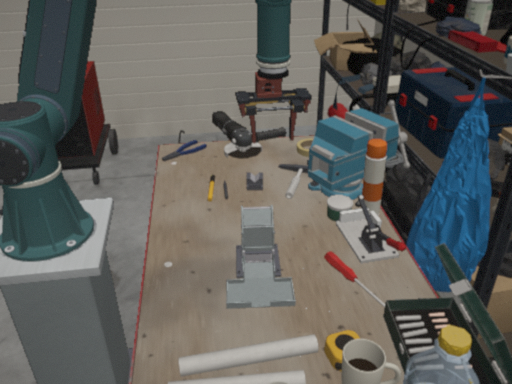

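Both views show the feeder mid-bench with its tray toward −y (side px 260,292) and the push side toward +y. The V-block is at scene px (203,270), with the punch and marker in front and the hammer behind. Next, a metric top view.

```bash
python3 - <<'E'
from h import *
# top-down orthographic height/colour maps
S=1000 # px/m *1
out=[]
for cam in ['scene','side']:
    c=dict(np.load(cam+'0.npz')); W=cloud(c)
    m=np.isfinite(W[...,0])
    x,y,z=W[m].T; col=c['image'][m]
    o=np.argsort(z); x,y,z,col=x[o],y[o],z[o],col[o]
    im=np.zeros((400,260*2//2*1,3),np.uint8)
    k=(z>-0.02)&(z<0.2)
    # rows: y from 0.4(top) to -0.4 ; cols x 0.3..0.85, 2mm/px
    u=((x-0.3)/0.002).astype(int); v=((0.4-y)/0.002).astype(int)
    k&=(u>=0)&(u<260)&(v>=0)&(v<400)
    im[v[k],u[k]]=col[k]
    h=np.zeros((400,260),np.uint8); h[v[k],u[k]]=np.clip(z[k]/0.15*255,0,255)
    out+= [im,cv2.applyColorMap(h,cv2.COLORMAP_JET)]
big=cv2.resize(np.hstack(out[:]),None,fx=0.75,fy=1.4) if 0 else np.hstack(out)
cv2.imwrite('pics/top0.png',big[:, :520]);cv2.imwrite('pics/top1.png',big[:,520:])
for cam,boxes in [('scene',None),('side',None)]:
    c=dict(np.load(cam+'0.npz'))
    im=c['image'][130:235,240:345] if cam=='scene' else c['image'][195:315,200:320]
    cv2.imwrite(f'pics/{cam}_z.png',cv2.resize(im,None,fx=5,fy=5,interpolation=cv2.INTER_CUBIC)[:600])
for cam,px in [('scene',[(353,230)]),('side',[(160,330),(200,240)])]:
    c=dict(np.load(cam+'0.npz'));W=cloud(c)
    for u,v in px: print(cam,W[v,u].round(4))
E
```

```text
scene [ 0.3225 -0.1724 -0.0018]
side [ 3.016e-01 -3.865e-01  3.000e-04]
side [ 0.397  -0.0984  0.0035]
```

View pics/top0.png

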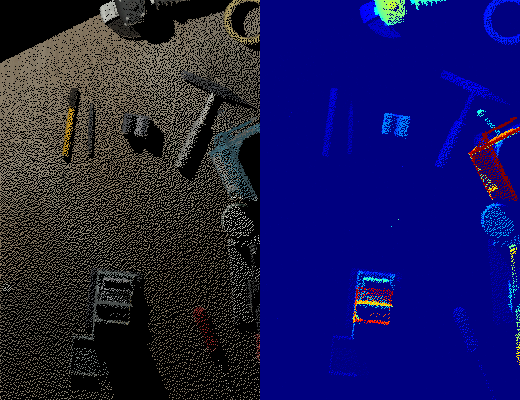

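View pics/top1.png

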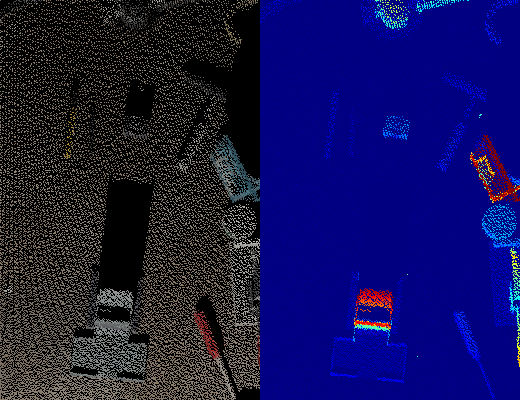

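View pics/scene_z.png

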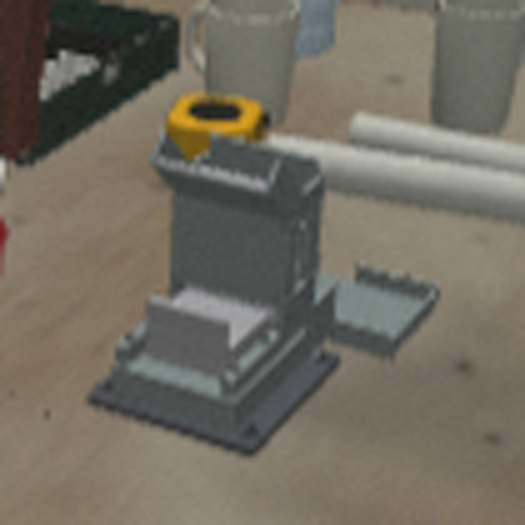

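View pics/side_z.png

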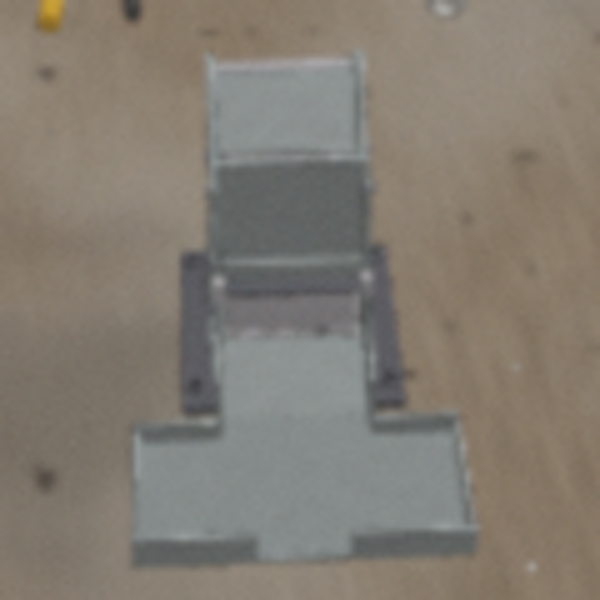

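```bash
python3 - <<'E'
from h import *
from scipy.optimize import least_squares
A={}
for cam in ['scene','side']:
    c=dict(np.load(cam+'0.npz')); W=cloud(c).reshape(-1,3); A[cam]=W[np.isfinite(W[:,0])]
def fr(P,p):
    a=p[2]; ex=np.array([np.cos(a),np.sin(a)]);ey=np.array([-ex[1],ex[0]])
    d=P[:,:2]-p[:2]; return np.c_[d@ex,d@ey,P[:,2]]
p0=np.array([0.54,-0.235,np.radians(-96)])
# boxes model: (lo,hi) mm
B=[((-74+6,-25,32),(-62,25,70)),   # plate
   ((-22,-36,30),(-19,36,112)), # rear wall
   ((23,-36,60),(25,36,134)), # front wall
   ((-20,-36,30),(24,-34,134)),((-20,34,30),(24,36,134)),
   ((57,-73,0),(128,-71,13)),((57,71,0),(128,73,13)),
   ((126,-71,0),(128,-20,17)),((126,20,0),(128,71,17))]
B=[(np.array(l)/1e3,np.array(h)/1e3) for l,h in B]
def dist(F):
    D=[]
    for l,h in B:
        q=np.maximum(np.maximum(l-F,F-h),0); out=np.linalg.norm(q,axis=1)
        ins=np.minimum(F-l,h-F).min(1); D.append(np.where(out>0,out,np.maximum(ins,0)*0.5))
    return np.min(D,axis=0)
P=np.vstack(list(A.values()))
for it in range(6):
    F=fr(P,p0); 
    k=(F[:,2]>0.009)&(abs(F[:,0])<0.15)&(abs(F[:,1])<0.09); Q=P[k]
    d=dist(F[k]); Q=Q[d<(0.015,0.01,0.006,.005,.004,.004)[it]]
    r=least_squares(lambda p:dist(fr(Q,p)),p0,loss='soft_l1',f_scale=0.0015,x_scale=[.01,.01,.05],diff_step=1e-3)
    p0=r.x; print(len(Q),p0[:2].round(4),np.degrees(p0[2]).round(2),np.median(dist(fr(Q,p0))).round(5))
np.save('feeder.npy',p0)
for cam in A:
    F=fr(A[cam],p0)
    def st(n,k,i):
        v=F[k][:,i]; print(cam,n,len(v),(np.percentile(v,[5,25,50,75,95])*1e3).round(1) if len(v) else '')
    X,Y,Z=F.T; box=(abs(X)<.15)&(abs(Y)<.09)
    st('plate x',(Z>.04)&(Z<.066)&(X<-.055)&(X>-.085)&(abs(Y)<.02),0)
    st('plate y',(Z>.04)&(Z<.066)&(X<-.055)&(X>-.085),1)
    st('rear wall x',(Z>.08)&(Z<.105)&(X<-.0)&(X>-.035)&(abs(Y)<.03),0)
    st('front wall x',(Z>.08)&(Z<.105)&(X<.04)&(X>.01)&(abs(Y)<.03),0)
    st('-side y',(Z>.08)&(Z<.13)&(abs(X)<.02)&(Y<-.025)&(Y>-.05),1)
    st('+side y',(Z>.08)&(Z<.13)&(abs(X)<.02)&(Y>.025)&(Y<.05),1)
    st('lip x',(Z>.009)&(Z<.02)&(X>.11)&box&(abs(Y)<.065),0)
    st('tray y-',(Z>.009)&(Z<.02)&(X>.07)&(X<.12)&(Y<-.06)&box,1)
    st('tray y+',(Z>.009)&(Z<.02)&(X>.07)&(X<.12)&(Y>.06)&box,1)
    st('rim z',(X<-.043)&(X>-.052)&box&(Z>.1),2)
# v-block
for cam in A:
    W=A[cam]; k=(abs(W[:,0]-.575)<.06)&(abs(W[:,1]-.15)<.05)&(W[:,2]>.03)&(W[:,2]<.06)
    Q=W[k]; print(cam,'vb',len(Q),Q.min(0),Q.max(0), cv2.minAreaRect((Q[:,:2]*1e3).astype(np.float32)))
E
```

```text
2899 [ 0.5295 -0.2264] -95.69 0.00201
2981 [ 0.5263 -0.2258] -95.69 0.00148
2626 [ 0.5259 -0.2259] -95.66 0.00113
2474 [ 0.5258 -0.2258] -95.62 0.00099
2297 [ 0.5258 -0.2258] -95.63 0.00085
2289 [ 0.5258 -0.2258] -95.63 0.00083
scene plate x 114 [-69.3 -68.2 -67.2 -66.4 -65.1]
scene plate y 356 [ -26.5   -4.    34.3 1141.8 1208.6]
scene rear wall x 163 [-21.6 -20.2 -19.1 -18.1 -16.8]
scene front wall x 6 [14.9 16.1 17.  17.4 18.9]
scene -side y 120 [-37.2 -36.2 -35.1 -31.3 -27.1]
scene +side y 54 [25.7 28.6 31.1 32.5 35.5]
scene lip x 31 [124.3 125.5 127.6 128.5 130.3]
scene tray y- 14 [-75.6 -75.  -73.9 -73.2 -71.4]
scene tray y+ 0 
scene rim z 60 [136.1 137.5 139.7 140.8 142.2]
side plate x 0 
side plate y 222 [-573.  -493.5  281.1  298.7  558. ]
side rear wall x 0 
side front wall x 260 [19.1 20.6 21.6 22.9 24.6]
side -side y 36 [-35.2 -32.6 -30.1 -27.7 -25.6]
side +side y 52 [26.9 29.4 33.6 35.6 37.6]
side lip x 155 [128.  129.1 130.  131.  132.2]
side tray y- 27 [-72.8 -72.6 -70.5 -70.5 -70.4]
side tray y+ 32 [68.7 72.2 73.  74.  74.9]
side rim z 27 [138.7 140.4 141.7 142.4 143.2]
scene vb 344 [0.5440277  0.12369742 0.03000613] [0.59973709 0.17308969 0.04089355] ((571.98486328125, 149.0269775390625), (42.804046630859375, 52.02362060546875), 79.77716827392578)
side vb 137 [0.54642115 0.12120316 0.03006353] [0.59837079 0.16773947 0.04460518] ((572.6790161132812, 145.93899536132812), (45.62423324584961, 49.4783821105957), 84.82823181152344)
```

```bash
cat >> h.py <<'E'
from scipy.spatial.transform import Rotation as Rn
fp=np.load('feeder.npy'); _a=fp[2]
FX=np.array([np.cos(_a),np.sin(_a),0]); FY=np.array([-FX[1],FX[0],0]); ZH=np.array([0,0,1.])
def F2W(x,y,z): return np.array([fp[0],fp[1],0])+FX*x+FY*y+ZH*z
def quat(x,z):
    z=z/np.linalg.norm(z); x=x-z*(x@z); x/=np.linalg.norm(x)
    return Rn.from_matrix(np.c_[x,np.cross(z,x),z]).as_quat()
def down(yaw): return quat(np.array([np.cos(yaw),np.sin(yaw),0]),-ZH)
def push_q(L,s=1): return quat(FY*s,np.sin(L)*FX-np.cos(L)*ZH)
def wcloud(c):
    z=c['range_z']; K=c['intrinsics']; v,u=np.mgrid[0:z.shape[0],0:z.shape[1]]
    a=(u-K[0,2])/K[0,0]; b=(v-K[1,2])/K[1,1]; r=np.hypot(a,b)+1e-9; t=np.tan(np.minimum(r,1.5))/r
    P=np.stack([a*t*z,b*t*z,z],-1); W=(P-c['t'])@c['R']; W[z<=0]=np.nan
    return W
E
python3 - <<'E'
from h import *
c=snap('wrist','wrist0'); np.savez('wrist0.npz',**c); print(c['intrinsics'][0],(-c['R'].T@c['t']),c['R'].round(3))
for L in (35,42,45):
  for s in (1,-1):
    for x,z in ((-95,50),(-76,50),(-34,50)):
        q=inverse_kinematics(F2W(x/1e3,0,z/1e3),push_q(np.radians(L),s)); print(L,s,x,None if q is None else np.round(q,2))
print(inverse_kinematics([0.572,0.147,0.25],down(0)),inverse_kinematics([0.572,0.147,0.05],down(0)))
E
```

```text
[297.31863964   0.         253.0834735 ] [0.60106668 0.07456662 0.38587548] [[ 1.     0.    -0.   ]
 [ 0.    -0.962  0.273]
 [ 0.    -0.273 -0.962]]
35 1 -95 [ 0.03  0.62  1.8  -0.76  0.97  0.65]
35 1 -76 [-0.    0.62  1.81 -0.78  0.95  0.64]
35 1 -34 [-0.08  0.61  1.82 -0.82  0.9   0.61]
35 -1 -95 [ 0.03  0.62  1.8  -0.76  0.97 -2.49]
35 -1 -76 [-0.    0.62  1.81 -0.78  0.95 -2.5 ]
35 -1 -34 [-0.08  0.61  1.82 -0.82  0.9  -2.54]
42 1 -95 [ 0.1   0.68  1.78 -0.86  1.05  0.78]
42 1 -76 [ 0.06  0.68  1.8  -0.88  1.03  0.77]
42 1 -34 [-0.01  0.67  1.82 -0.93  0.98  0.76]
42 -1 -95 [ 0.1   0.68  1.78 -0.86  1.05 -2.36]
42 -1 -76 [ 0.06  0.68  1.8  -0.88  1.03 -2.37]
42 -1 -34 [-0.01  0.67  1.82 -0.93  0.98 -2.39]
45 1 -95 [ 0.12  0.71  1.78 -0.89  1.09  0.83]
45 1 -76 [ 0.09  0.7   1.79 -0.92  1.07  0.82]
45 1 -34 None
45 -1 -95 [ 0.12  0.71  1.78 -0.89  1.09 -2.31]
45 -1 -76 [ 0.09  0.7   1.79 -0.92  1.07 -2.32]
45 -1 -34 None
[ 1.34619545e-01  3.22257752e-01  1.49551313e+00 -4.44089210e-16
  1.32382177e+00  1.34619545e-01] [ 1.34619545e-01  5.45262176e-01  1.69715288e+00 -4.44089210e-16
  8.99177602e-01  1.34619545e-01]
```

View pics/wrist0.png

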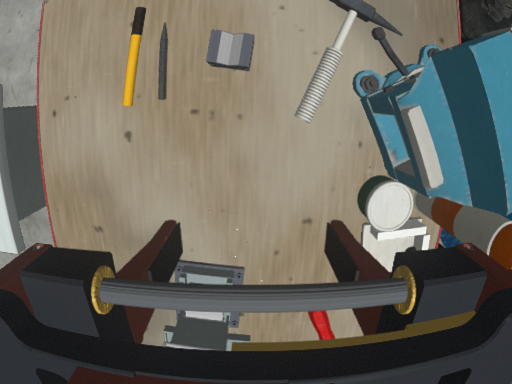

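Wrist view: V-block at px (231,49), its groove (bright slants) running nearly along world y. Fit its pose from all three clouds.

```bash
python3 - <<'E'
from h import *
from scipy.optimize import least_squares
A=[]
for cam in ['scene','side','wrist']:
    c=dict(np.load(cam+'0.npz')); W=(wcloud if cam=='wrist' else cloud)(c).reshape(-1,3); W=W[np.isfinite(W[:,0])]
    k=(abs(W[:,0]-.572)<.045)&(abs(W[:,1]-.147)<.04)&(W[:,2]>.01)&(W[:,2]<.06); A.append(W[k])
    b=W[(abs(W[:,0]-.5)<.1)&(abs(W[:,1]-.05)<.05)]; print(cam,k.sum(),'bench z',np.median(b[:,2]).round(4))
def sd(F):
    u,v,z=F.T # signed distance to block: box minus groove
    q=np.c_[abs(u)-.025,abs(v)-.020,z-.040]; out=np.linalg.norm(np.maximum(q,0),axis=1)+np.minimum(q.max(1),0)
    g=(z-.027-abs(u))/np.sqrt(2)   # >0 inside groove (air)
    return np.where((abs(u)<.013)&(abs(v)<.02)&(z<.042),np.maximum(out,g),out)
def res(p,Q):
    ex=np.array([np.cos(p[2]),np.sin(p[2])]); ey=np.array([-ex[1],ex[0]]); d=Q[:,:2]-p[:2]
    return sd(np.c_[d@ex,d@ey,Q[:,2]-p[3]])
best={}
for name,Q in [('all',np.vstack(A)),('scene',A[0]),('side',A[1]),('wrist',A[2])]:
  bb=None
  for a0 in (-15,-10,-5,0,80,85):
    r=least_squares(res,[.572,.147,np.radians(a0),0],args=(Q,),loss='soft_l1',f_scale=.001,x_scale=[.01,.01,.1,.001],diff_step=1e-4)
    if bb is None or r.cost<bb.cost: bb=r
  print(name,bb.x[:2].round(4),np.degrees(bb.x[2]).round(2),bb.x[3].round(4),bb.cost,np.median(abs(res(bb.x,Q))))
  if name=='all': np.save('vb.npy',bb.x)
E
```

```text
scene 590 bench z 0.3344
side 234 bench z 0.0013
wrist 1568 bench z 0.3214
all [0.5739 0.1485] -8.84 0.0012 0.000992567226288033 0.0005954331586320611
scene [0.5723 0.149 ] -8.97 -0.0008 0.0002276294761839475 0.0005518033375216322
side [0.5738 0.1474] -9.43 0.001 0.00021237017277603626 0.0011990561079974612
wrist [0.5741 0.1484] -8.79 0.0014 0.00029797604642683886 0.0004350033890980216
```

```bash
python3 - <<'E'
from h import *
q=push_q(np.radians(40))
move_gripper(0.0)
move_ptp(F2W(-.15,0,.13),q); servo_line(F2W(-.095,0,.052),rate=.15)
print(current_clock(),current_force(),current_finger_gap())
for cam in ('scene','wrist','side'): snap(cam,cam+'1')
E
```

```text
4.0333 [-1.06964675  0.19498973  1.2388359 ] 0.0004446136239027367
```

View pics/scene1.png

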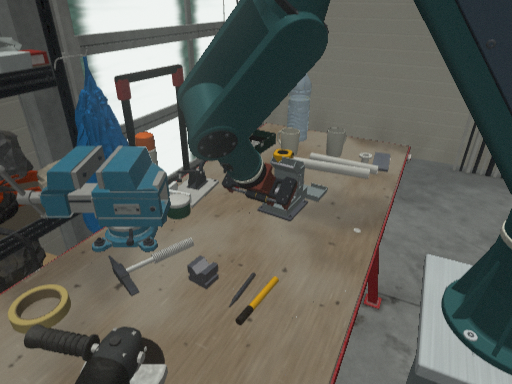

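View pics/wrist1.png

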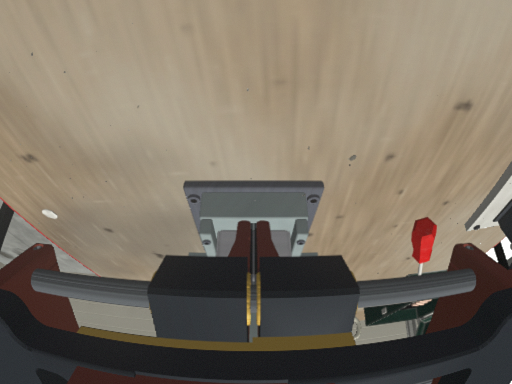

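Wrist view: closed fingers (px 253,228) centred on the push plate. Find contact gently, then stroke.

```bash
python3 - <<'E'
from h import *
t=servo_line(F2W(-.060,0,.052),rate=.03,contact_N=4)
p=current_position(); d=np.array(p)-np.array([fp[0],fp[1],0]); print('contact',t,d@FX,d@FY,current_force(),current_clock())
assert t
x0=d@FX
t=servo_line(F2W(x0+.045,0,.052),rate=.05,contact_N=22)
p=np.array(current_position())-np.array([fp[0],fp[1],0]); f=np.array(current_force()); print('end',t,p@FX-x0,f@FX,f,current_clock())
snap('side','side2');snap('scene','scene2')
E
```

```text
contact True -0.07457812850178028 -1.6395164584668114e-05 [0.87503208 5.97053643 4.13882025] 4.9167
end True 0.03953040636413501 -10.975455374023234 [-0.50063482 11.07791317  5.19912108] 5.7417
```

View pics/side2.png

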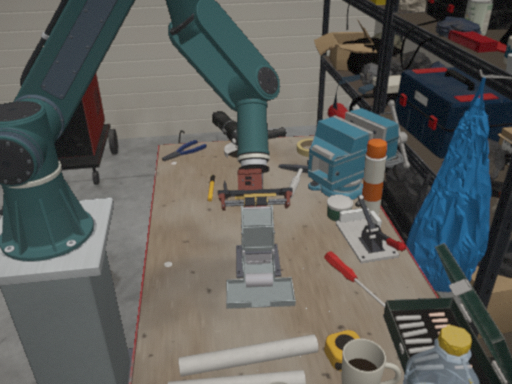

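```bash
python3 - <<'E'
from h import *
im=cv2.imread('pics/side2.png')[195:315,200:320]; cv2.imwrite('pics/side2z.png',cv2.resize(im,None,fx=5,fy=5,interpolation=cv2.INTER_CUBIC))
E
```

```text
(no output)
```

View pics/side2z.png

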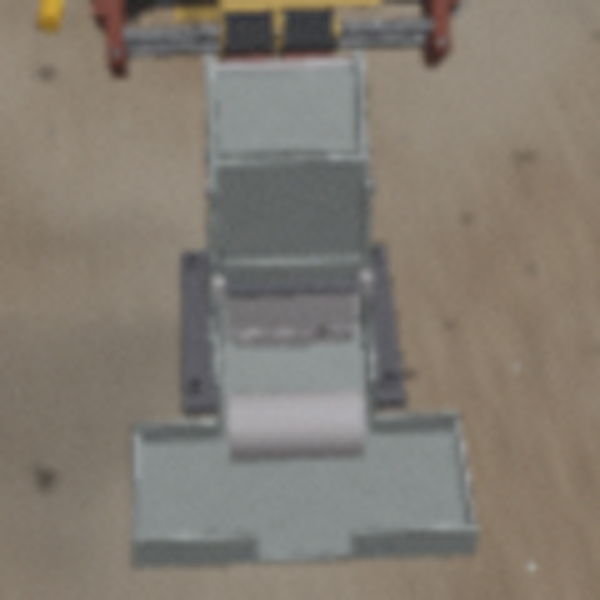

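The sleeve (zoom px 297,425) is already rolling down the ramp, so the full stroke is done. Releasing with a fast retreat along the tool axis.

```bash
python3 - <<'E'
from h import *
p=np.array(current_position()); L=np.radians(40)
tgt=p+.16*(-np.sin(L)*FX+np.cos(L)*ZH)
for r in (.7,.6,.5,.4):
    try: servo_line(tgt,rate=r); print('rate',r); break
    except PlanningError as e: print(r,e)
print(current_clock(),current_force())
sleep(.3); snap('side','side3'); c=snap('scene','scene3')
im=cv2.imread('pics/side3.png')[195:315,200:320]; im2=c['image'][130:250,230:350]
cv2.imwrite('pics/z3.png',cv2.resize(np.hstack([im,im2]),None,fx=3.3,fy=3.3,interpolation=cv2.INTER_CUBIC))
print(current_clock())
E
```

```text
rate 0.7
6.3167 [-0.91966031 -1.33397139 -0.72264213]
6.7167
```

View pics/z3.png

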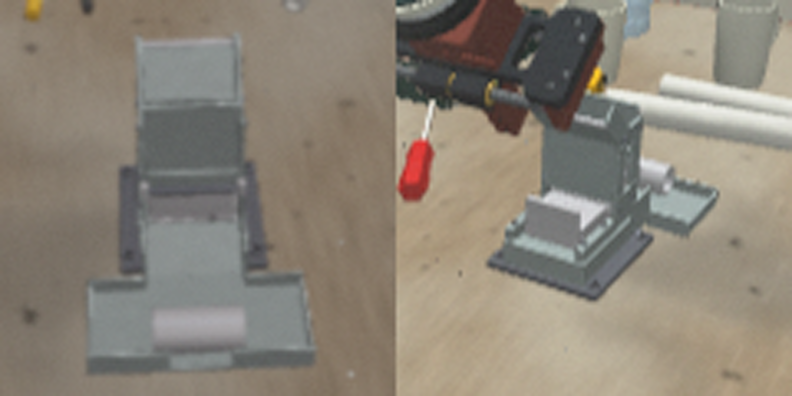

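The slide is home, the flap shut, and the sleeve lies against the end lip (left zoom px 198,328). Measure it.

```bash
python3 - <<'E'
from h import *
c=capture('side'); s=silhouettes('side','sleeve_1'); print([(d['conf'],np.round(d['xy'])) for d in s])
W=cloud(c); Q=W[s[0]['region']]; Q=Q[np.isfinite(Q[:,0])]
d=Q-np.array([fp[0],fp[1],0]); G=np.c_[d@FX,d@FY,Q[:,2]]
G=G[(G[:,0]>.08)&(G[:,0]<.135)&(abs(G[:,1])<.07)&(G[:,2]>.005)]
print(len(G),np.percentile(G,[2,50,98],axis=0).round(4))
from scipy.optimize import least_squares
def res(p):
    y=G[:,1]; return np.hypot(G[:,0]-p[0]-p[2]*y,G[:,2]-p[1])-.015
r=least_squares(res,[.111,.02,0],loss='soft_l1',f_scale=.001); print(r.x)
for p in (F2W(.110,0,.011),F2W(.110,0,.1)): print(inverse_kinematics(p,quat(FY,-ZH)))
vb=np.load('vb.npy'); 
for a in (np.pi/2,-np.pi/2): print(inverse_kinematics([vb[0],vb[1],.04],down(vb[2]+a)))
E
```

```text
[(0.55, array([256., 294.]))]
396 [[ 0.1055 -0.0291  0.0134]
 [ 0.1232  0.0004  0.0304]
 [ 0.1295  0.03    0.0368]]
[0.11282379 0.02056668 0.00756078]
[-6.89395352e-01  6.25274784e-01  1.66304785e+00 -4.44089210e-16
  8.53270019e-01 -5.91192917e-01]
[-6.89395352e-01  5.06863780e-01  1.60475677e+00 -4.44089210e-16
  1.02997210e+00 -5.91192917e-01]
[ 1.36660261e-01  5.61717434e-01  1.69839105e+00 -4.44089210e-16
  8.81484167e-01 -1.27978785e+00]
[ 1.36660261e-01  5.61717434e-01  1.69839105e+00 -4.44089210e-16
  8.81484167e-01  1.86180481e+00]
```

```bash
python3 - <<'E'
from h import *
p=np.array(current_position()); servo_line(p+[0,0.03,.10],rate=.25)
qd=quat(FY,-ZH)
move_ptp(F2W(.110,0,.23),qd); move_gripper(.088)
servo_line(F2W(.110,0,.05),rate=.2)
print(current_finger_gap(),current_clock()); f0=np.array(current_force())
t=servo_line(F2W(.110,0,.0115),rate=.06,contact_N=8); print(t,current_position()[2],np.array(current_force())-f0)
snap('wrist','wrist4'); c=snap('side','side4')
E
```

```text
0.08790483918329436 10.9333
False 0.011406277820470313 [-0.26539956  0.86645225  0.07763192]
```

View pics/wrist4.png

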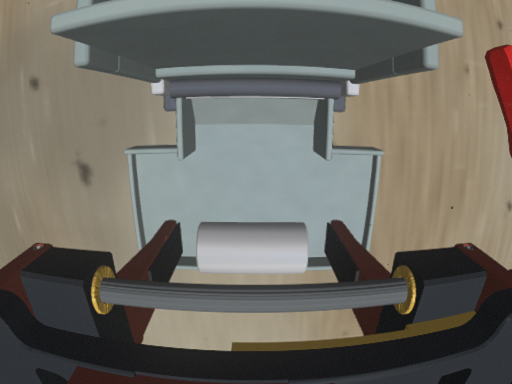

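View pics/side4.png

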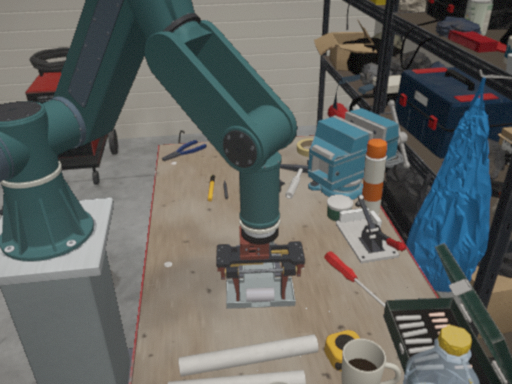

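Wrist view: the sleeve (px 252,247) sits centred between the open fingers, which straddle its ends inside the tray. Grip and lift.

```bash
python3 - <<'E'
from h import *
move_gripper(.05); g=current_finger_gap(); print('gap',g,current_clock())
assert .055<g<.065
servo_line(F2W(.108,0,.20),rate=.2); print(current_finger_gap(),current_force())
snap('wrist','wrist5')
vb=np.load('vb.npy'); 
move_ptp([vb[0],vb[1],.20],down(vb[2]+np.pi/2))
print(current_finger_gap(),current_clock())
c=snap('scene','scene5')
c=snap('wrist','wrist6')
E
```

```text
gap 0.05960060015419272 12.375
0.05976717012002253 [ 0.22622261 -1.27128232 -1.25503862]
0.05961530657285167 15.2833
```

View pics/wrist6.png

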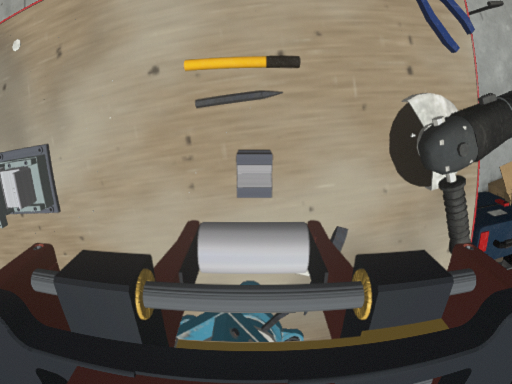

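View pics/scene5.png

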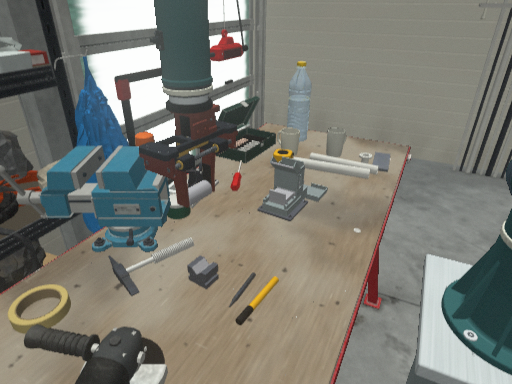

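Sleeve held square between the pads (wrist px 253,247); the V-block is below with groove parallel. Measure held sleeve relative to block in the same wrist cloud.

```bash
python3 - <<'E'
from h import *
from scipy.optimize import least_squares
c=capture('wrist'); W=wcloud(c); vb=np.load('vb.npy')
ex=np.array([np.cos(vb[2]),np.sin(vb[2])]); ey=np.array([-ex[1],ex[0]])
P=W.reshape(-1,3); P=P[np.isfinite(P[:,0])]
tcp=np.array(current_position()); print('tcp',tcp)
def V(Q): d=Q[:,:2]-vb[:2]; return np.c_[d@ex,d@ey,Q[:,2]]
G=V(W[225:270,205:302].reshape(-1,3)); G=G[np.isfinite(G[:,0])&(abs(G[:,0])<.03)&(G[:,2]>.17)]
r=least_squares(lambda p:np.hypot(G[:,0]-p[0]-p[2]*G[:,1],G[:,2]-p[1]-p[3]*G[:,1])-.015,[0,.209,0,0],loss='soft_l1',f_scale=.001)
print('sleeve x,z,slope',r.x.round(4),len(G),np.median(abs(r.fun)),'ylims',np.percentile(G[:,1],[1,99]).round(4))
B=V(P); B=B[(B[:,2]>.015)&(B[:,2]<.06)&(abs(B[:,0])<.045)&(abs(B[:,1])<.04)]
def sd(F):
    u,v,z=F.T; q=np.c_[abs(u)-.025,abs(v)-.020,z-.040]; out=np.linalg.norm(np.maximum(q,0),axis=1)+np.minimum(q.max(1),0)
    g=(z-.027-abs(u))/np.sqrt(2); return np.where((abs(u)<.013)&(abs(v)<.02)&(z<.042),np.maximum(out,g),out)
def res(p):
    ca,sa=np.cos(p[2]),np.sin(p[2]); u=B[:,0]-p[0]; v=B[:,1]-p[1]
    return sd(np.c_[u*ca+v*sa,-u*sa+v*ca,B[:,2]-p[3]])
r=least_squares(res,[0,0,0,0],loss='soft_l1',f_scale=.001,diff_step=1e-4,x_scale=[.01,.01,.1,.001]);print('block delta',r.x.round(4),len(B),np.median(abs(r.fun)))
E
```

```text
tcp [0.57420414 0.14743686 0.19997714]
sleeve x,z,slope [0.0041 0.2093 0.0051 0.0017] 4343 0.00035629084591440145 ylims [-0.0265  0.0246]
block delta [ 0.      0.0005 -0.0009  0.0013] 1656 0.00038522643669097625
```

```bash
python3 - <<'E'
from h import *
vb=np.load('vb.npy'); ex=np.array([np.cos(vb[2]),np.sin(vb[2])]); ey=np.array([-ex[1],ex[0]])
xy=vb[:2]-.0033*ex+.0008*ey
q=down(vb[2]+np.pi/2)
servo_line([*xy,.07],q,rate=.1); sleep(.1); f0=np.array(current_force())
t=servo_line([*xy,.036],q,rate=.02,contact_N=5)
print(t,current_position(),np.array(current_force())-f0,current_finger_gap(),current_clock())
snap('wrist','wrist7');snap('scene','scene7')
a=cv2.imread('pics/scene7.png')[210:310,150:270]; b=cv2.imread('pics/wrist7.png')[150:290,170:340]
cv2.imwrite('pics/z7.png',np.hstack([cv2.resize(a,(400,333)),cv2.resize(b,(400,333))]))
E
```

```text
True [0.57088612 0.14972869 0.03988726] [0.51898548 0.92141163 5.44969414] 0.06025351993446828 18.3333
```

View pics/z7.png

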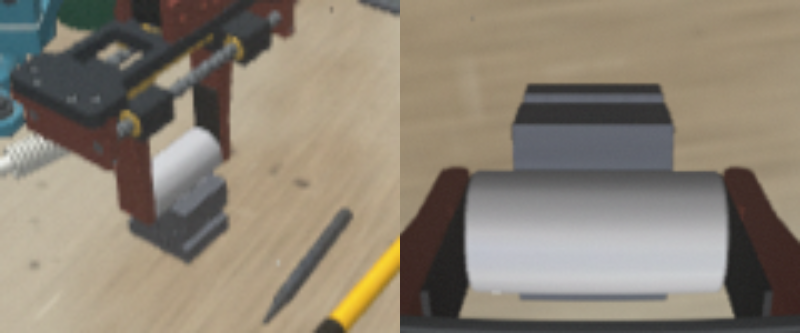

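The zoom hints the sleeve may sit off the groove (a lot of block shows on the far side, right zoom px 590,130). Measure before releasing.

```bash
python3 - <<'E'
from h import *
from scipy.optimize import least_squares
vb=np.load('vb.npy'); ex=np.array([np.cos(vb[2]),np.sin(vb[2])]); ey=np.array([-ex[1],ex[0]])
for cam in ('wrist','scene'):
    c=capture(cam); np.savez(cam+'7.npz',**c); W=(wcloud if cam=='wrist' else cloud)(c); P=W.reshape(-1,3); P=P[np.isfinite(P[:,0])]
    d=P[:,:2]-vb[:2]; G=np.c_[d@ex,d@ey,P[:,2]]; G=G[(abs(G[:,0])<.04)&(abs(G[:,1])<.018)&(G[:,2]<.08)]
    S=G[(G[:,2]>.0445)]
    r=least_squares(lambda p:np.hypot(S[:,0]-p[0]-p[2]*S[:,1],S[:,2]-p[1])-.015,[0,.048,0],loss='soft_l1',f_scale=.001)
    print(cam,len(S),r.x.round(4),np.median(abs(r.fun)).round(5))
    for a in np.arange(-.036,.036,.004):
        k=(G[:,0]>=a)&(G[:,0]<a+.004); print('%d:%.1f'%(a*1e3+2,np.median(G[k,2])*1e3 if k.any() else -1),end=' ')
    print()
E
```

```text
wrist 3471 [ 0.0003  0.0493 -0.0001] 0.00031
-34:0.9 -30:0.9 -26:23.9 -22:41.0 -18:41.3 -14:51.2 -10:59.9 -6:62.8 -2:64.0 1:64.1 5:63.1 9:60.9 13:58.3 17:-1.0 21:41.5 25:41.1 29:-1.0 33:-1.0 
scene 198 [-0.0018  0.0468 -0.0058] 0.00044
-34:-1.1 -30:-1.2 -26:23.1 -22:14.2 -18:44.9 -14:53.5 -10:58.8 -6:61.3 -2:61.7 1:61.5 5:59.3 9:-1.0 13:-1.0 17:-1.0 21:11.5 25:-1.3 29:-2.0 33:-2.5
```

View pics/wrist7.png

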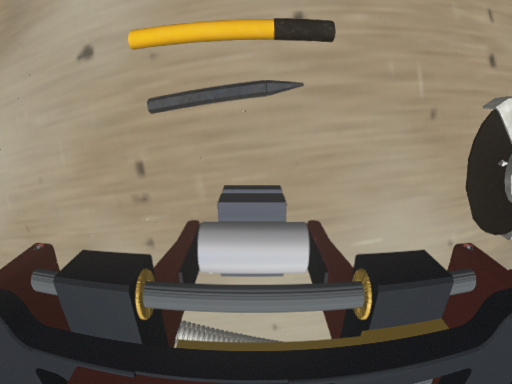

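Cloud shows it seated: x +0.3 mm, z ≈ 48 mm (bench bias removed), parallel; the far band was only the block's side face. Release and check.

```bash
python3 - <<'E'
from h import *
from scipy.optimize import least_squares
move_gripper(.068); sleep(.2); move_gripper(.085)
p=np.array(current_position()); servo_line(p+[0,0,.16],rate=.15)
vb=np.load('vb.npy'); ex=np.array([np.cos(vb[2]),np.sin(vb[2])]); ey=np.array([-ex[1],ex[0]])
for cam in ('wrist','scene','side'):
    c=snap(cam,cam+'8'); W=(wcloud if cam=='wrist' else cloud)(c); P=W.reshape(-1,3); P=P[np.isfinite(P[:,0])]
    d=P[:,:2]-vb[:2]; G=np.c_[d@ex,d@ey,P[:,2]]; G=G[(abs(G[:,0])<.04)&(abs(G[:,1])<.045)&(G[:,2]<.08)]
    S=G[(G[:,2]>.0445)]
    r=least_squares(lambda p:np.hypot(S[:,0]-p[0]-p[2]*S[:,1],S[:,2]-p[1])-.015,[0,.048,0],loss='soft_l1',f_scale=.001)
    print(cam,len(S),r.x.round(4),'y ends',np.percentile(S[:,1],[1,99]).round(4))
print(current_clock(),current_force())
a=cv2.imread('pics/scene8.png')[150:310,150:350]; b=cv2.imread('pics/side8.png')[160:320,180:320]
cv2.imwrite('pics/z8.png',np.hstack([cv2.resize(a,(430,344),interpolation=2),cv2.resize(b,(300,344),interpolation=2)]))
E
```

```text
wrist 1514 [0.0001 0.0493 0.0046] y ends [-0.0278  0.0295]
scene 367 [-0.0017  0.047  -0.0121] y ends [-0.0277  0.032 ]
side 115 [0.0003 0.049  0.0028] y ends [-0.0332  0.0317]
20.9667 [0.64690402 0.0676005  0.55871171]
```

View pics/z8.png

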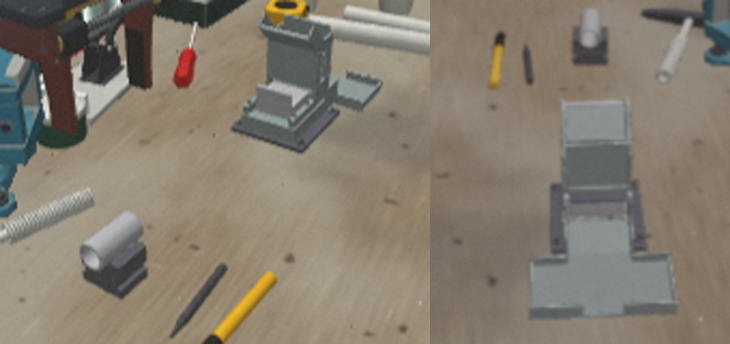

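View pics/wrist8.png

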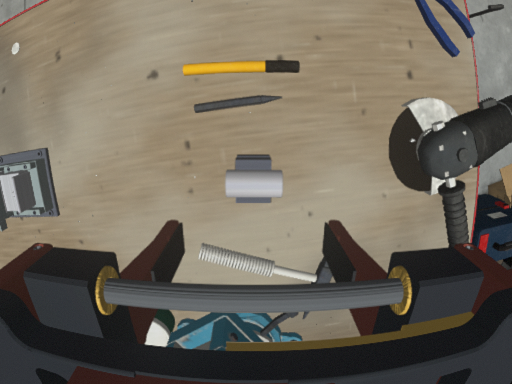

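The sleeve lies centred in the groove (wrist px 254,183), the tools are unmoved, and the tray is empty. One slide check, then hand in.

```bash
python3 - <<'E'
from h import *
c=capture('scene'); W=cloud(c).reshape(-1,3); W=W[np.isfinite(W[:,0])]; d=W-np.array([fp[0],fp[1],0]); X,Y,Z=d@FX,d@FY,W[:,2]
k=(Z>.04)&(Z<.066)&(X<-.055)&(X>-.085)&(abs(Y)<.02); print('plate x',k.sum(),np.median(X[k])*1e3,'(before -67.2)')
o=dict(np.load('scene0.npz'))['image'].astype(int); df=np.abs(o-c['image'].astype(int)).max(2)
print('changed px hammer/punch/marker/tower:',[(df[a:b,e:f]>60).sum() for a,b,e,f in [(235,300,105,185),(268,310,228,258),(275,328,232,282),(150,225,258,310)]])
close_job(); print(current_clock())
E
```

```text
plate x 110 -67.02343789796225 (before -67.2)
changed px hammer/punch/marker/tower: [np.int64(0), np.int64(0), np.int64(0), np.int64(0)]
the job is handed in; nothing more can be done
the job is handed in; nothing more can be done
```

I drew one sleeve from the feeder, laid it in the V-block and handed the job in at about 21 s on the robot's clock.

- **Stroke:** I pushed the slide in once with the closed fingers leaning back 40°. It stopped after 39.5 mm of travel; the push was set to stop at a 22 N force change, and the force read 11 N there. I then pulled the fingers away fast so the slide could snap back. The push plate measured at its starting position afterwards (-67.0 mm against -67.2 mm), and the sleeve lay against the tray's end lip.
- **Placing:** I gripped the sleeve by its ends, lowered it into the groove until a 5 N touch, released it and backed off.
- **Last checks:**

| Check | Wrist camera | Scene camera | Side camera |
|---|---|---|---|
| Offset from groove middle (mm) | 0.1 | -1.7 | 0.3 |
| Centre height, uncorrected (mm) | 49.3 | 47.0 | 49.0 |
| Angle to groove (deg) | under 1 | under 1 | under 1 |
| Lengthwise offset from centre (mm) | about 1 | about 2 | about 1 |

- **Disagreement:** The scene camera differs from the other two by about 2 mm in offset and height, which is within the calibration error and the tolerances.
- **Bystanders:** In the scene picture no pixel changed at the hammer, punch, marker or tower.
- **Not checked directly:** I did not measure the snap-back speed. I judged the flap shut only by eye in the pictures. I did not confirm that the second sleeve dropped to the bed, though the tray is empty and the slide is home.

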